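# Nest three channel brackets on the kitting hook

## Robot

A 6-joint arm with a two-finger parallel gripper is mounted at the origin on the work surface. World frame = base frame: x ahead of the robot, y to its left, z up, the work surface at z = 0. Lengths are in m, angles in rad, forces in N, time in s.
With the tool pointing down it reaches from about 0.35 to 0.725 m from the base axis. Payload 4.3 kg.
Tool frame: the origin (TCP) lies at the very end of the fingers, on their centre line; the grasp point (between the pads) lies 19 mm behind it; z points along the fingers, y is the line along which they close (so a half turn about z gives the same grasp; the last joint's range is limited). The gripper opens to 85 mm and grips with 20 to 120 N. Pads are 22 mm wide; open, the fingers measure 114 mm over their backs; the gripper's body (76 mm by 85 mm) begins 54 mm behind the grasp point. The pads swing forward as they close: fully open they stand 13 mm farther back than shut.
Start: joints at [-1.379, 0.377, 0.081, 1.274, 0, 1.46], TCP at [0.171, -0.549, 0.231] pointing down, gripper open.
Joint ranges: [-2.72, 2.72], [-0.84, 1.66], [-1.02, 1.22], [-1.77, 2.12], [-1.37, 1.28], [-3.14, 3.14]. Speed limits (rad/s): [2.57, 2.57, 3.14, 3.14, 3.14, 3.14].

## Interface

Orientations are given as a 3x3 rotation matrix whose columns are the frame's x, y, z axes.
In Python, from rig import bot gives the robot as it stands.
- The arm moves only by the shell command python3 -m handwheel 'ROWS' [FORCE]. ROWS is JSON, a list that holds one entry, the list of rows, each a list of 7 numbers: the closure, from -1 (fully open) to 1 (shut), then the shift along the world's x, y, z normalised to -1 to 1, where 1 is 0.1 m, then the turn, a rotation vector about the world's x, y, z normalised to -1 to 1, where 1 is 30 degrees. In form: [[[jaw, tx, ty, tz, ax, ay, az], ...]]. A call has 1 to 20 rows; each row is the pose to reach, as a shift and turn from the pose commanded when the call began; what a row does not reach only later rows make up. A row lasts 1/10 s, in which the tool goes at most 50 mm and 8.59 degrees, less where a joint would pass 70% of its speed; a pose out of reach is approached as far as the arm can. A call with a number of a shift or a turn outside -1 to 1 is refused whole. A call with a gripper value outside its range is refused whole. The fingers move at their own pace and stop on an object; FORCE is the grip in N (left out, the last holds). Time passes only in rows, so rows that repeat a pose let the fingers close. It gives the time, the measured TCP pose, the force, the opening and the grip force at its end, in the units of the state.
- bot.read_state(): the state, without advancing time (a new reading comes with each control period).
- bot.snapshot(name): name is "scene" or "top"; returns a dict with "color" (384x512x3 uint8, red, green, blue), "fovy" (degrees; the focal length in pixels is half the picture's height over the tangent of half this angle, whatever the lens; pixels are square), "cx", "cy" (the principal point, pixels), "extrinsics" (4x4, takes a point from camera to world coordinates). Camera axes: x right, y up, looking along -z (the intrinsics and any distortion apply to the point x, -y, -z); pixel columns grow to the right and rows downward; lengths in m; the calibration is good to about 2 mm. A picture is of the moment at which its call begins. There is no depth.
- bot.sign_off(): hands the job in; it is judged then, once.
The state is a dict: "time": time; "qpos": joint angles; "joint_velocities": joint speeds; "joint_efforts": joint torques, N m; "position": TCP position; "orientation": TCP orientation; "wrist_force": force on the tool from outside, world axes, zero at the start; "moment": the same for the moment, N m; "grip_width": finger opening in m; "grip_force": force on a finger pad.
Only numpy, scipy, OpenCV 4.12 (cv2) and the standard library are available. Lean on these libraries where they do the work, as an engineer would, in place of code of your own. Each camera call takes 0.05 s, during which the arm holds its last target. There are 200 camera calls.

## Task

Hang the three brackets through their slots on the hook of the blue stand, flat back first and tab up: the large blue one first, then the medium orange one nested inside it, then the small white one inside that. Slide each one back along the bar until its web is home on the yellow spring stop (or flat on the bracket before it), press it there for a moment with about 9 N so that the spring stop gives, and never drive the stop solid (18 N); then let it go hanging there, before fetching the next. Leave the bin, the jar and the carton as they are.

Things in the scene. Friction and masses are not known exactly. Their poses are not given: they have to be found in the camera images.
- hook_bend (a point): The hook of the blue stand: a fixed level steel bar, 10 mm in diameter. This point: on its axis, 150 mm above the table, where the tip begins to turn up; +x runs along the bar to the column, z is up. The tip rises at 30 degrees towards -x for 16 mm (14 mm along, 8 mm up) and has a round end. A hung slot's upper edge rests on top of the bar.
- hook_root (a point): On the bar's axis, 125 mm along +x from the hook's bend, at the front of the 40 mm square column (top 15 mm above the axis). The yellow spring stop is clamped on the bar at a new, unmeasured place each time: its plate's front is 40 to 80 mm to -x of here. Plate 50 mm wide, from 27 mm below to 12 mm above the axis; yields 1 mm per 1.5 N, springs back, is solid at 12 mm (18 N).
- large_mid (a point): Large blue channel bracket, about 200 g (up to a third off): upright web 5 mm thick, 108 mm wide, 75 mm high; at each side edge a 4 mm flange reaches 28 mm to -x, flared 8 deg outward. Slot through the web, 15 mm wide, 45 to 67 mm above the bottom edge. Point: mid web, 57 mm above the bottom edge. x: from open side to flat back, y across, z up (stands upright at the start).
- medium_mid (a point): Medium orange channel bracket, about 170 g (up to a third off): upright web 5 mm thick, 95 mm wide, 75 mm high; at each side edge a 4 mm flange reaches 28 mm to -x, flared 8 deg outward. Slot through the web, 15 mm wide, 45 to 67 mm above the bottom edge. Point: mid web, 57 mm above the bottom edge. x: from open side to flat back, y across, z up (stands upright at the start). Nests web on web in the large one, 2.5 mm room each side.
- small_mid (a point): Small white channel bracket, about 140 g (up to a third off): upright web 5 mm thick, 82 mm wide, 75 mm high; at each side edge a 4 mm flange reaches 28 mm to -x, flared 8 deg outward. Slot through the web, 15 mm wide, 45 to 67 mm above the bottom edge. Point: mid web, 57 mm above the bottom edge. x: from open side to flat back, y across, z up (stands upright at the start). Nests web on web in the medium one, 2.5 mm room each side.
- large_tab (a point): Centre of the large blue bracket's tab, its grip: 14 mm wide along y, 5 mm thick along x, standing on the middle of the web from 75 to 114 mm above the bottom edge. This point is 94.5 mm above the bottom edge; axes as the bracket's. Pinch the tab by its two side edges.
- medium_tab (a point): Centre of the medium orange bracket's tab, its grip: 26 mm wide along y, 5 mm thick along x, standing on the middle of the web from 75 to 114 mm above the bottom edge. This point is 94.5 mm above the bottom edge; axes as the bracket's. Pinch the tab by its two side edges.
- small_tab (a point): Centre of the small white bracket's tab, its grip: 38 mm wide along y, 5 mm thick along x, standing on the middle of the web from 75 to 114 mm above the bottom edge. This point is 94.5 mm above the bottom edge; axes as the bracket's. Pinch the tab by its two side edges.
- bin_mid (a point): Bystander: blue plastic bin of shafts, 140 x 200 x 70 mm; this is its centre.
- jar_mid (a point): Bystander: white jar with a red cap, 60 mm across, 85 mm high; this is its centre.
- carton_mid (a point): Bystander: small cardboard carton, 100 x 120 x 70 mm; this is its centre.
There are look-alikes about, which are no part of the job. Of the things that look like the part that bears large_mid, the larger one is meant. There is more than one size of the part that bears medium_mid; the job needs the larger.

How it is judged:
By the outcome, as a careful person would: the job done as asked, in the order asked, and still so for the second after the job is handed in, with the robot touching nothing.
It also fails if it takes over 72 s, if anything falls off the work surface, if the arm or the gripper's body presses on something with over 40 N, if the wrist force passes 120 N, or if a joint passes its speed limit or range.

## Working session

There is one attempt and no reset: what is moved stays moved. The work goes in short steps, Python scripts to look and compute and a shell command to move; the robot and the scene stay as the last step left them, time stands still between calls to the robot, and variables do not carry over. Pictures are saved under pics/ and viewed, at most 10 in all, crops included, and the job is handed in when it is done.

```bash
mkdir -p pics; ls
python3 - <<'E'
from rig import bot
import cv2,numpy as np
s=bot.read_state(); print(s)
for n in("scene","top"):
    d=bot.snapshot(n); cv2.imwrite(f"pics/{n}0.png",cv2.resize(d["color"][:,:,::-1],(800,600),interpolation=cv2.INTER_CUBIC))
    print(n,{k:v for k,v in d.items() if k!="color"})
    np.save(f"{n}0.npy",d["color"])
E
```

```text
pics
{'time': 0.0, 'qpos': array([-1.37927481e+00,  3.78073413e-01,  7.96381110e-02,  1.27441825e+00,
       -4.34421769e-06,  1.46048045e+00]), 'joint_velocities': array([-0.00101683,  0.00190323, -0.00109092, -0.00139551, -0.00116177,
        0.00166601]), 'joint_efforts': array([-2.33832463e-03, -4.63599408e+01,  2.69879472e+01,  2.08248926e-02,
       -5.07633431e-04, -1.01584055e-05]), 'position': array([ 0.17080266, -0.5483555 ,  0.23035971]), 'orientation': array([[ 9.54791931e-01,  2.97274641e-01, -3.95863323e-04],
       [ 2.97274821e-01, -9.54789823e-01,  2.01878306e-03],
       [ 2.22166738e-04, -2.04519798e-03, -9.99997884e-01]]), 'wrist_force': array([ 0.0466054 ,  0.20359173, -0.6548484 ]), 'moment': array([-0.03028613,  0.01536976, -0.04970934]), 'grip_force': 0.0, 'grip_width': 0.0851733655759961}
scene {'fovy': 53.15219447704456, 'cx': 257.6355387286094, 'cy': 196.22124680037675, 'extrinsics': array([[ 0.78967944, -0.44593301,  0.42136697,  1.06909015],
       [ 0.61341587,  0.58650936, -0.52889294, -0.626528  ],
       [-0.01128485,  0.67612907,  0.73669677,  0.96573328],
       [ 0.        ,  0.        ,  0.        ,  1.        ]])}
top {'fovy': 42.18838354207382, 'cx': 259.51676791800867, 'cy': 186.71955873334298, 'extrinsics': array([[ 1.64825032e-02,  9.91914490e-01, -1.25833114e-01,
         3.61883550e-01],
       [-9.99861791e-01,  1.66250232e-02,  8.24604599e-05,
        -3.92788226e-02],
       [ 2.17377216e-03,  1.25814363e-01,  9.92051420e-01,
         1.66808262e+00],
       [ 0.00000000e+00,  0.00000000e+00,  0.00000000e+00,
         1.00000000e+00]])}
```

View pics/scene0.png

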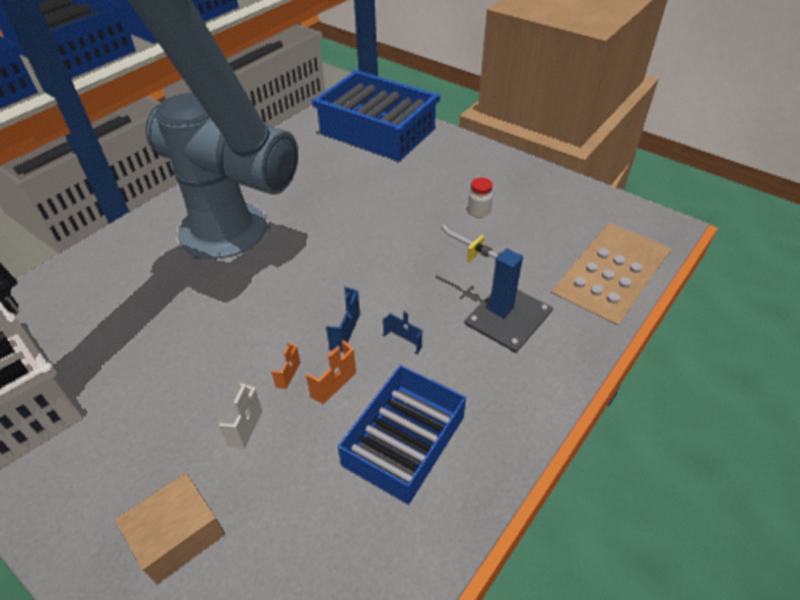

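View pics/top0.png

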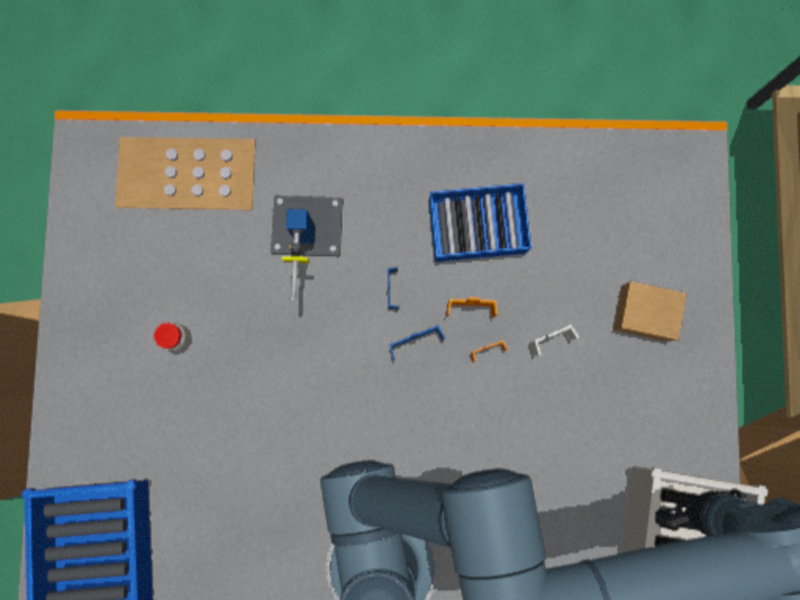

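The scene view shows the large blue bracket near (345,320), medium orange near (332,372) and white near (242,412), with the hook at (445,230)–(510,255). The top view has the same parts at (415,342), (472,305) and (555,338). The bar is at x≈296, its tip at y≈312, and the yellow stop at (295,259). The smaller orange and blue look-alikes are at (488,350) and (391,288).

```bash
cat > h.py <<'E'
import numpy as np
from rig import bot
def ray(d,u,v):
    f=d["color"].shape[0]/2/np.tan(np.radians(d["fovy"]/2)); E=d["extrinsics"]
    r=E[:3,:3]@np.array([(u-d["cx"])/f,-(v-d["cy"])/f,-1]); return E[:3,3],r
def onz(d,u,v,z):
    o,r=ray(d,u,v); return o+r*(z-o[2])/r[2]
def proj(d,p):
    f=d["color"].shape[0]/2/np.tan(np.radians(d["fovy"]/2)); E=d["extrinsics"]
    c=E[:3,:3].T@(np.asarray(p)-E[:3,3]); return np.array([d["cx"]+f*c[0]/-c[2],d["cy"]-f*c[1]/-c[2]])
def tri(a,pa,b,pb):
    o1,r1=ray(a,*pa);o2,r2=ray(b,*pb)
    A=np.stack([r1,-r2],1);t=np.linalg.lstsq(A,o2-o1,rcond=None)[0]
    return (o1+r1*t[0]+o2+r2*t[1])/2, np.linalg.norm(o1+r1*t[0]-o2-r2*t[1])
E
python3 - <<'E'
from h import *
import cv2
t=bot.snapshot("top"); s=bot.snapshot("scene")
def crop(im,x0,y0,w,h,k): return cv2.resize(im[y0:y0+h,x0:x0+w,::-1],None,fx=k,fy=k,interpolation=cv2.INTER_CUBIC)
# top: hook+brackets
cv2.imwrite("pics/topc.png",crop(t["color"],245,165,130,75,6))
a=crop(t["color"],170,120,55,90,6); b=crop(s["color"],270,130,75,90,6)
cv2.imwrite("pics/hookc.png",np.hstack([a,b]))
cv2.imwrite("pics/scenec.png",crop(s["color"],135,180,140,110,5))
E
```

```text
(no output)
```

View pics/topc.png

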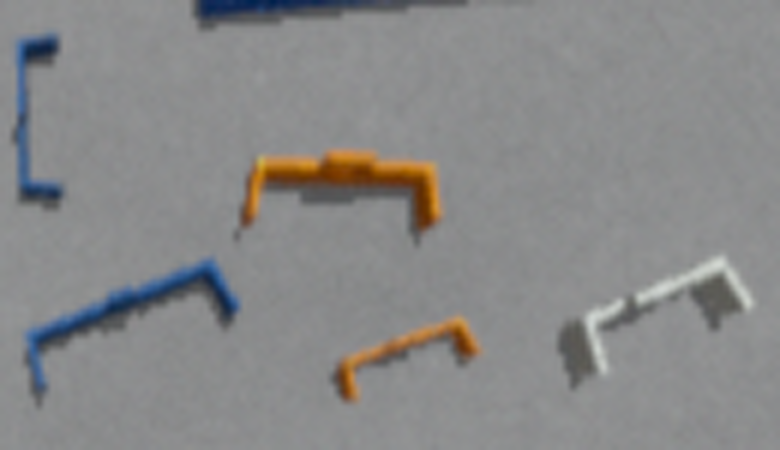

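View pics/hookc.png

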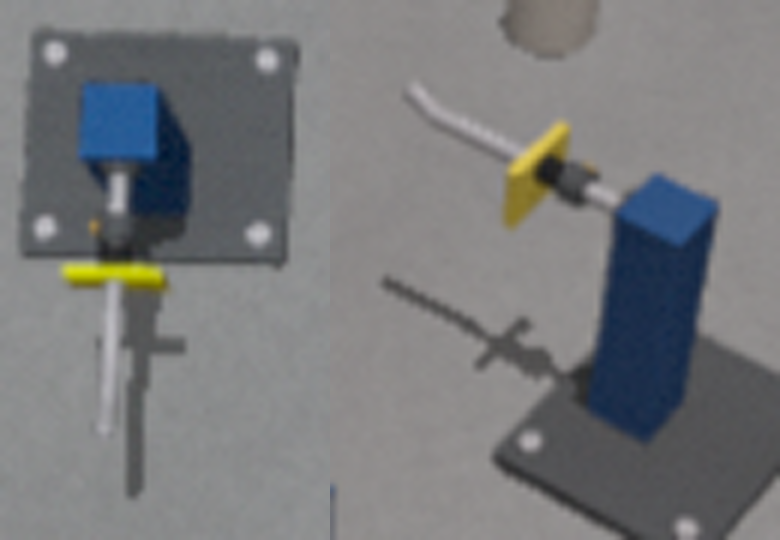

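View pics/scenec.png

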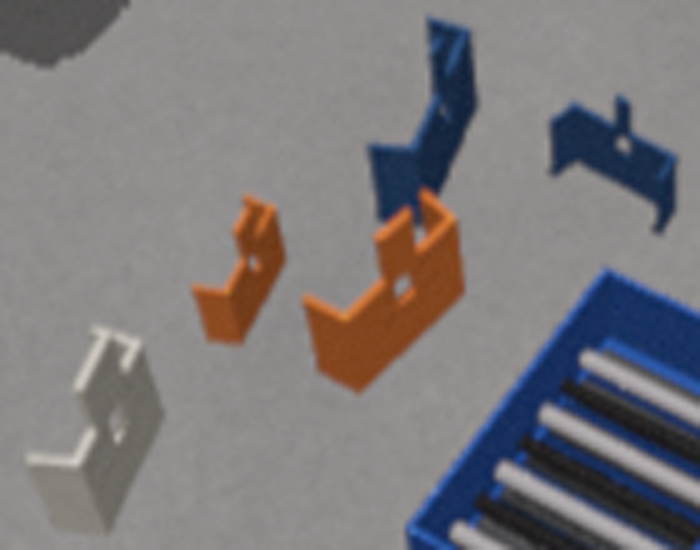

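The top crop shows the web top edges: large (30,337)–(210,260), medium (258,160)–(435,167), white (588,322)–(722,260), with the medium's tab at (350,157). In the hook crop the bar runs from (103,430) to (117,170) and the yellow plate is at y≈272. In the scene half, the tip is at (82,88) and the plate is around (205,175).

Run:
```python
from h import *
import cv2
np.set_printoptions(precision=4,suppress=True)
t=bot.snapshot("top"); s=bot.snapshot("scene")
T=lambda x,y:((x+.5)/6-.5+245,(y+.5)/6-.5+165)
H=lambda x,y:((x+.5)/6-.5+170,(y+.5)/6-.5+120)
HS=lambda x,y:((x-330+.5)/6-.5+270,(y+.5)/6-.5+130)
S=lambda x,y:((x+.5)/5-.5+135,(y+.5)/5-.5+180)
for n,a,b in(("L",(32,337),(210,262)),("M",(258,164),(435,170)),("W",(590,322),(722,262))):
    A=onz(t,*T(*a),.075);B=onz(t,*T(*b),.075);print(n,A,B,(A+B)/2,np.linalg.norm(A-B),"yaw",np.degrees(np.arctan2(-(A-B)[0],(A-B)[1])))
print("Ltab",onz(t,*T(120,297),.114),"Mtab",onz(t,*T(350,156),.114))
print("M scene tab", onz(s,*S(379,237),.114),onz(s,*S(410,203),.114)); print("W scene tab",onz(s,*S(78,388),.114),onz(s,*S(100,329),.114))
print("tip",tri(t,H(104,428),s,HS(412,90)))
print("plate top mid",tri(t,H(114,268),s,HS(552,143)))
for p in((64,271),(166,279)):print("plate end z.162",onz(t,*H(*p),.162))
print("plate scene corners",onz(s,*HS(567,124),.162),onz(s,*HS(508,172),.162))
print("column front corners",onz(t,*H(79,158),.165),onz(t,*H(157,160),.165),onz(t,*H(81,85),.165),onz(t,*H(158,87),.165))
print("col scene",[onz(s,*HS(*p),.165)[:2] for p in((615,213),(683,245),(718,205),(657,175))])
# bar centreline from brightness
g=t["color"].astype(float).mean(2); pts=[]
for v in range(168,190):
    x=np.arange(182,195); r=g[v,182:195]; m=np.median(g[v,176:182]); w=np.clip(r-m-12,0,None)
    if w.sum()>15: pts.append(onz(t,(x*w).sum()/w.sum(),v,.15)[:2])
pts=np.array(pts);print(pts[::3]);vx,vy,x0,y0=cv2.fitLine(pts[2:-4].astype(np.float32),cv2.DIST_HUBER,0,.001,.001).ravel();print("bar yaw",np.degrees(np.arctan(vy/vx)),x0,y0)
```

```text
L [ 0.4537 -0.0105  0.075 ] [ 0.4954 -0.1049  0.075 ] [ 0.4746 -0.0577  0.075 ] 0.10320794713301931 yaw 23.806923045893843
M [ 0.5486 -0.1301  0.075 ] [ 0.5469 -0.2252  0.075 ] [ 0.5478 -0.1777  0.075 ] 0.09509455192203482 yaw -0.9957845981160984
W [ 0.4667 -0.3081  0.075 ] [ 0.5    -0.3789  0.075 ] [ 0.4833 -0.3435  0.075 ] 0.07822261079449584 yaw 25.181328013791507
Ltab [ 0.4731 -0.0567  0.114 ] Mtab [ 0.549  -0.1761  0.114 ]
M scene tab [ 0.5483 -0.1881  0.114 ] [ 0.5457 -0.1593  0.114 ]
W scene tab [ 0.4902 -0.3591  0.114 ] [ 0.4708 -0.3264  0.114 ]
tip (array([0.536 , 0.1812, 0.1613]), np.float64(0.0010984320719020606))
plate top mid (array([0.6206, 0.1808, 0.1672]), np.float64(0.007049648586207114))
plate end z.162 [0.6167 0.2047 0.162 ]
plate end z.162 [0.6135 0.1525 0.162 ]
plate scene corners [0.6179 0.2067 0.162 ] [0.6141 0.1561 0.162 ]
column front corners [0.675  0.1987 0.165 ] [0.6747 0.1587 0.165 ] [0.7133 0.1991 0.165 ] [0.7129 0.1594 0.165 ]
col scene [array([0.6764, 0.16  ]), array([0.716 , 0.1605]), array([0.715 , 0.1968]), array([0.6784, 0.1977])]
[[0.609  0.1818]
 [0.5996 0.182 ]
 [0.5903 0.1819]
 [0.5809 0.1819]
 [0.5716 0.1817]
 [0.5623 0.1819]
 [0.553  0.1822]]
bar yaw 0.46237907 0.5843605 0.18182784
```

The hook runs along world x at y≈0.181, bend at x≈0.551, stop front at x≈0.615. The large tab is at (0.474,-0.057), yaw 24°. Moving above it.

```bash
python3 -m handwheel '[[[-1,0.3,0.5,0,0,0,0.1],[-1,0.6,1,0,0,0,0.22],[-1,0.6,1,0,0,0,0.22]]]' 60
python3 -m handwheel '[[[-1,0.3,0.5,0,0,0,0],[-1,0.6,1,0,0,0,0],[-1,0.6,1,0,0,0,0]]]'
python3 -m handwheel '[[[-1,0.3,0.5,0,0,0,0],[-1,0.6,1,0,0,0,0],[-1,0.6,1,0,0,0,0]]]'
python3 -m handwheel '[[[-1,0.3,0.5,0,0,0,0],[-1,0.6,1,0,0,0,0],[-1,0.6,1,0,0,0,0]]]'
python3 -m handwheel '[[[-1,0.3,0.5,0,0,0,0],[-1,0.63,0.91,-0.3,0,0,0],[-1,0.63,0.91,-0.5,0,0,0],[-1,0.63,0.91,-0.5,0,0,0],[-1,0.63,0.91,-0.5,0,0,0]]]'
```

```text
time: 0.6
position: [0.2322, -0.4452, 0.2312]
orientation: [[0.913, 0.408, 0.0], [0.408, -0.913, 0.003], [0.001, -0.002, -1.0]]
wrist_force: [-0.4, -0.1, -0.8]
grip_width: 0.0856
grip_force: 0.0
time: 0.9
position: [0.292, -0.3457, 0.2315]
orientation: [[0.913, 0.408, 0.0], [0.408, -0.913, 0.001], [0.001, -0.001, -1.0]]
wrist_force: [-0.3, -0.5, 0.1]
grip_width: 0.0853
grip_force: 0.0
time: 1.2
position: [0.3521, -0.246, 0.2315]
orientation: [[0.913, 0.408, 0.001], [0.408, -0.913, 0.001], [0.001, -0.0, -1.0]]
wrist_force: [0.2, -0.8, -0.2]
grip_width: 0.0853
grip_force: 0.0
time: 1.5
position: [0.4125, -0.1462, 0.2316]
orientation: [[0.913, 0.408, 0.001], [0.408, -0.913, 0.001], [0.001, 0.0, -1.0]]
wrist_force: [-0.3, -0.3, -0.4]
grip_width: 0.0853
grip_force: 0.0
time: 2.0
position: [0.4733, -0.0582, 0.1811]
orientation: [[0.914, 0.405, -0.002], [0.405, -0.914, -0.0], [-0.002, -0.0, -1.0]]
wrist_force: [-1.4, -0.6, -0.9]
grip_width: 0.0859
grip_force: 0.0
```

```bash
python3 -m handwheel '[[[-0.3,0,0.01,-0.4,0,0,0],[-0.3,0,0.01,-0.8,0,0,0],[-0.3,0,0.01,-0.99,0,0,0],[-0.3,0,0.01,-0.99,0,0,0],[0.3,0,0.01,-0.99,0,0,0],[1,0,0.01,-0.99,0,0,0],[1,0,0.01,-0.99,0,0,0],[1,0,0.01,-0.99,0,0,0],[1,0,0.01,-0.99,0,0,0],[1,0,0.01,-0.99,0,0,0]]]' 80
python3 - <<'E'
from h import *
import cv2
t=bot.snapshot("top"); s=bot.snapshot("scene")
cv2.imwrite("pics/g1.png",cv2.resize(s["color"][120:310,130:380,::-1],None,fx=3,fy=3,interpolation=cv2.INTER_CUBIC))
E
```

```text
time: 3.0
position: [0.4759, -0.0577, 0.0845]
orientation: [[0.914, 0.405, 0.004], [0.405, -0.914, -0.002], [0.003, 0.003, -1.0]]
wrist_force: [-1.2, -0.5, 6.8]
grip_width: 0.0118
grip_force: 78.0
```

View pics/g1.png

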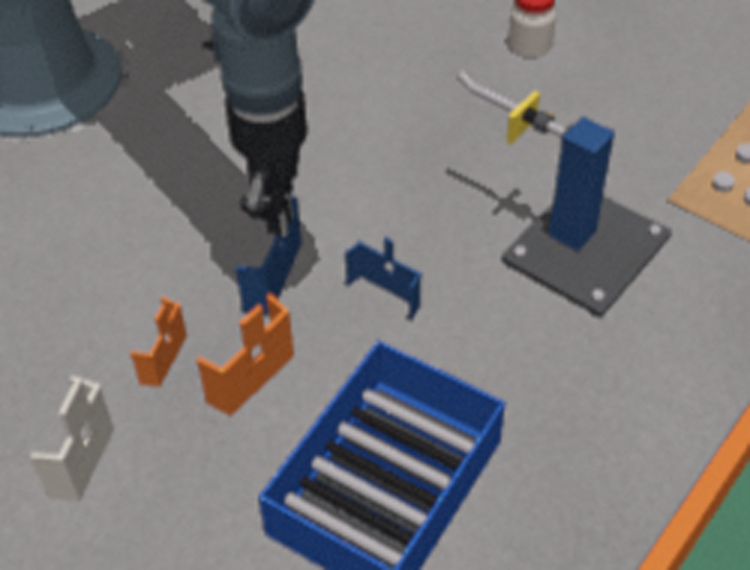

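It holds the large bracket's tab upright (fingers at about (275,210)). Lifting, turning to yaw 0 and carrying to just in front of the tip.

```bash
python3 -m handwheel '[[[1,0,0,0.2,0,0,0],[1,0,0,0.6,0,0,0],[1,0,0,1,0,0,0],[1,0,0,1,0,0,0]]]'
python3 -m handwheel '[[[1,0,0.2,0.3,0,0,-0.2],[1,0,0.5,0.3,0,0,-0.4],[1,0,0.8,0.3,0,0,-0.6],[1,0,1,0.3,0,0,-0.797],[1,0,1,0.3,0,0,-0.797]]]'
python3 -m handwheel '[[[1,0.1,0.4,0,0,0,0],[1,0.2,0.8,0,0,0,0],[1,0.2,1,0,0,0,0]]]'
python3 -m handwheel '[[[1,0,0.2,-0.1,0,0,0],[1,0,0.39,-0.24,0,0,0],[1,0,0.39,-0.24,0,0,0],[1,0,0.39,-0.24,0,0,0],[1,0,0.39,-0.24,0,0,0]]]'
python3 - <<'E'
from h import *
import cv2
s=bot.snapshot("scene");t=bot.snapshot("top")
print(bot.read_state()["wrist_force"],bot.read_state()["position"])
f=lambda im:cv2.resize(im[:,:,::-1],None,fx=5,fy=5,interpolation=cv2.INTER_CUBIC)
cv2.imwrite("pics/h1.png",np.hstack([f(s["color"][110:220,260:345]),f(t["color"][120:230,160:225])]))
E
```

```text
time: 3.5
position: [0.478, -0.0581, 0.1886]
orientation: [[0.914, 0.405, 0.011], [0.405, -0.914, -0.003], [0.009, 0.007, -1.0]]
wrist_force: [1.4, -0.9, -0.9]
grip_width: 0.0119
grip_force: 78.3
time: 4.0
position: [0.4735, 0.045, 0.2122]
orientation: [[1.0, 0.003, -0.0], [0.003, -1.0, 0.001], [-0.0, -0.001, -1.0]]
wrist_force: [-1.1, -0.6, -1.2]
grip_width: 0.012
grip_force: 78.4
time: 4.3
position: [0.4971, 0.1016, 0.2121]
orientation: [[0.998, 0.059, -0.002], [0.059, -0.998, 0.033], [-0.0, -0.033, -0.999]]
wrist_force: [-1.0, 0.1, -1.6]
grip_width: 0.012
grip_force: 78.6
time: 4.8
position: [0.4978, 0.12, 0.1887]
orientation: [[0.996, 0.084, -0.005], [0.084, -0.995, 0.049], [-0.001, -0.049, -0.999]]
wrist_force: [0.0, 0.7, -1.6]
grip_width: 0.012
grip_force: 78.6
[ 0.19564017  0.63302076 -2.37253108] [0.49808703 0.12012717 0.18894321]
```

View pics/h1.png

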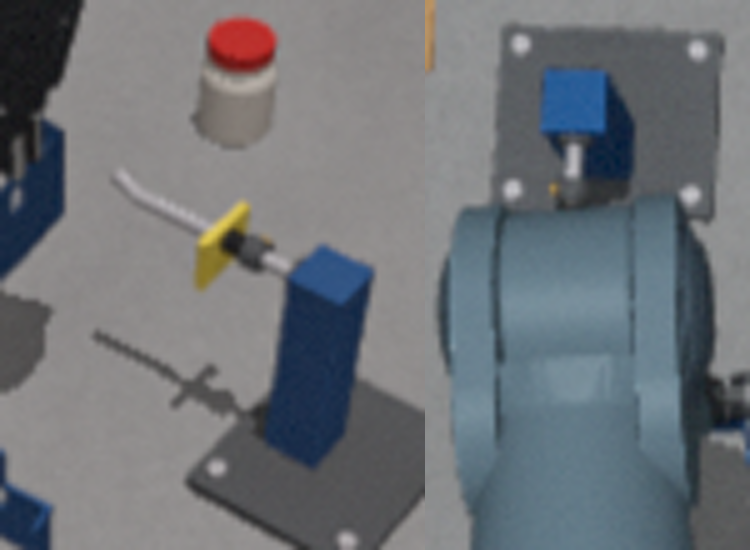

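The bracket is at the left of the crop, short of the tip (118,178): the arm stalled at y=0.12. Checking the joints.

Run:
```python
from h import *
print(bot.read_state()["qpos"].round(3),bot.read_state()["position"].round(4))
```

```text
[ 0.083  0.264 -0.191  1.117  0.049  3.14 ] [0.4981 0.1201 0.1889]
```

Joint 6 is at its limit, so the bracket must be gripped half a turn round. I'll set it down upright in free space, regrip and return.

```bash
python3 -m handwheel '[[[1,-0.2,-0.3,0,0,0,0],[1,-0.4,-0.6,0,0,0,0],[1,-0.5,-0.8,0,0,0,0],[1,-0.5,-0.8,0,0,0,0],[1,-0.5,-0.8,0,0,0,0]]]'
python3 - <<'E'
from h import *
print(bot.read_state()["qpos"].round(3),bot.read_state()["position"].round(4))
E
```

```text
time: 5.4
position: [0.4482, 0.0403, 0.1889]
orientation: [[0.997, 0.083, -0.004], [0.083, -0.995, 0.049], [0.0, -0.049, -0.999]]
wrist_force: [-0.1, 0.8, -0.9]
grip_width: 0.0119
grip_force: 78.8
[-0.086  0.148 -0.338  1.093  0.049  2.973] [0.4482 0.0403 0.1889]
```

```bash
python3 -m handwheel '[[[1,0,0,-0.2,-0.094,0,-0.159],[1,0,0,-0.5,-0.094,0,-0.159],[1,0,0,-0.8,-0.094,0,-0.159],[1,0,0,-0.9,-0.094,0,-0.159],[1,0,0,-0.96,-0.094,0,-0.159],[1,0,0,-0.99,-0.094,0,-0.159],[1,0,0,-0.99,-0.094,0,-0.159]]]'
```

```text
time: 6.1
position: [0.4488, 0.0407, 0.0901]
orientation: [[1.0, 0.001, -0.002], [0.001, -1.0, 0.0], [-0.002, -0.0, -1.0]]
wrist_force: [-0.4, 0.5, -0.9]
grip_width: 0.0117
grip_force: 78.7
```

```bash
python3 -m handwheel '[[[1,0,0,-0.03,0,0,0],[1,0,0,-0.05,0,0,0],[1,0,0,-0.06,0,0,0],[1,0,0,-0.06,0,0,0]]]'
python3 -m handwheel '[[[0.3,0,0,0,0,0,0],[-0.3,0,0,0,0,0,0],[-0.4,0,0,0,0,0,0],[-0.4,0,0,0,0,0,0],[-0.4,0,0,0.3,0,0,0],[-0.4,0,0,0.65,0,0,0],[-0.4,0,0,0.65,0,0,0]]]'
for i in 1 2 3 4 5; do python3 -m handwheel '[[[-0.4,0,0,0,0,0,0.25],[-0.4,0,0,0,0,0,0.5],[-0.4,0,0,0,0,0,0.75],[-0.4,0,0,0,0,0,1]]]' >/dev/null; done
python3 -m handwheel '[[[-0.4,0,0,0,0,0,0.25],[-0.4,0,0,0,0,0,0.5],[-0.4,0,0,0,0,0,0.75],[-0.4,0,0,0,0,0,1],[-0.4,0,0,0,0,0,1],[-0.4,0,0,0,0,0,1]]]'
```

```text
time: 6.5
position: [0.4489, 0.0405, 0.0845]
orientation: [[1.0, 0.001, -0.001], [0.001, -1.0, 0.0], [-0.001, -0.0, -1.0]]
wrist_force: [-0.9, 1.2, 5.5]
grip_width: 0.0119
grip_force: 79.6
time: 7.2
position: [0.4511, 0.0404, 0.1524]
orientation: [[1.0, 0.001, 0.005], [0.001, -1.0, -0.0], [0.005, 0.0, -1.0]]
wrist_force: [0.9, -0.6, -0.1]
grip_width: 0.0599
grip_force: 0.0
time: 9.8
position: [0.4475, 0.0406, 0.1479]
orientation: [[-1.0, 0.001, 0.003], [0.001, 1.0, -0.0], [-0.003, -0.0, -1.0]]
wrist_force: [-0.4, -0.1, 0.1]
grip_width: 0.0598
grip_force: 0.0
```

```bash
python3 -m handwheel '[[[-0.4,0.01,0,-0.3,0,0,0],[-0.4,0.01,0,-0.6,0,0,0],[-0.4,0.01,0,-0.63,0,0,0],[-0.4,0.01,0,-0.63,0,0,0],[1,0.01,0,-0.63,0,0,0],[1,0.01,0,-0.63,0,0,0],[1,0.01,0,-0.63,0,0,0],[1,0.01,0,-0.63,0,0,0],[1,0.01,0,-0.63,0,0,0]]]' 100
python3 -m handwheel '[[[1,0,0,0.2,0,0,0],[1,0,0.1,0.6,0,0,0],[1,0,0.5,1,0,0,0],[1,0,0.9,1,0,0,0],[1,0,0.9,1,0,0,0]]]'
python3 -m handwheel '[[[1,0.2,0.3,0,0,0,0],[1,0.5,0.5,0,0,0,0],[1,0.5,0.5,0,0,0,0],[1,0.5,0.5,0,0,0,0]]]'
python3 - <<'E'
from h import *
import cv2
s=bot.snapshot("scene")
print(bot.read_state()["qpos"].round(3),bot.read_state()["position"].round(4))
cv2.imwrite("pics/h2.png",cv2.resize(s["color"][110:210,240:350,::-1],None,fx=6,fy=6,interpolation=cv2.INTER_CUBIC))
E
```

```text
time: 10.7
position: [0.4501, 0.0406, 0.0867]
orientation: [[-1.0, -0.001, 0.006], [-0.001, 1.0, -0.0], [-0.006, -0.0, -1.0]]
wrist_force: [-0.1, 0.2, 6.2]
grip_width: 0.0109
grip_force: 97.6
time: 11.2
position: [0.45, 0.1349, 0.1875]
orientation: [[-1.0, -0.007, 0.008], [-0.007, 1.0, 0.003], [-0.008, 0.003, -1.0]]
wrist_force: [-0.5, -0.5, -2.8]
grip_width: 0.0115
grip_force: 98.1
time: 11.6
position: [0.4985, 0.1804, 0.1845]
orientation: [[-1.0, -0.002, 0.001], [-0.002, 1.0, -0.001], [-0.001, -0.001, -1.0]]
wrist_force: [-0.6, -0.1, -2.2]
grip_width: 0.0108
grip_force: 98.2
[ 2.280e-01  3.020e-01 -1.480e-01  1.119e+00 -1.000e-03  2.270e-01] [0.4978 0.18   0.1846]
```

View pics/h2.png

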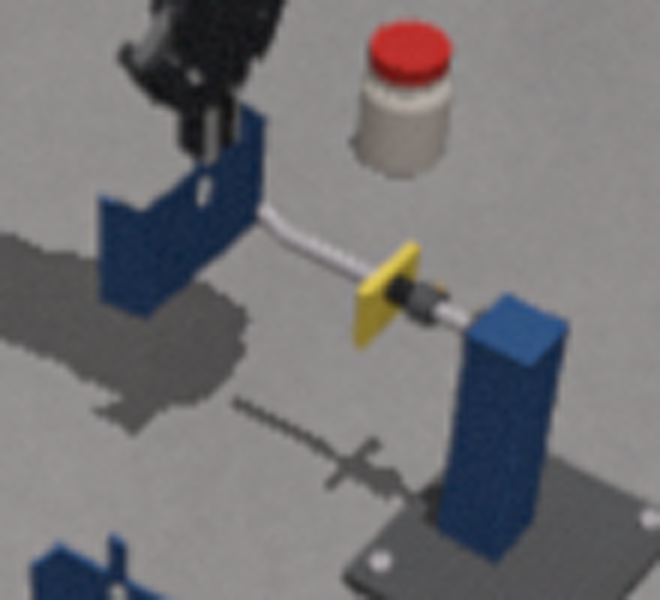

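The bracket is at the left with its slot at about (204,188), and the tip end is at (265,210). Checking the predicted slot and tip pixels against this.

Run:
```python
from h import *
import cv2
s=bot.snapshot("scene")
c=lambda p:((proj(s,p)-[240,110]+.5)*6-.5).round(1)
print("slot",c([.5003,.180,.1539]),"tip",c([.537,.181,.158]),c([.537,.179,.158]),"bend",c([.551,.181,.15]),"web corners",c([.5003,.234,.173]),c([.5003,.126,.173]),c([.5003,.234,.098]),c([.5003,.126,.098]))
im=s["color"][110:210,240:350].astype(int)
# slot: greyish pixels inside the web region
for y in range(26,38): print([tuple(im[y,x])[0] for x in range(28,42)])
print(onz(s,240+(265+.5)/6-.5,110+(210+.5)/6-.5,.158))
```

```text
slot [208. 196.] tip [264.  215.4] [261.9 217.3] bend [284.6 236.9] web corners [266.1 119.4] [148.6 220.1] [261.1 223.5] [148.4 324.5]
[np.int64(142), np.int64(142), np.int64(138), np.int64(115), np.int64(63), np.int64(61), np.int64(84), np.int64(72), np.int64(40), np.int64(26), np.int64(29), np.int64(25), np.int64(22), np.int64(22)]
[np.int64(144), np.int64(143), np.int64(146), np.int64(132), np.int64(69), np.int64(48), np.int64(52), np.int64(38), np.int64(24), np.int64(24), np.int64(26), np.int64(26), np.int64(24), np.int64(20)]
[np.int64(144), np.int64(144), np.int64(132), np.int64(96), np.int64(44), np.int64(30), np.int64(35), np.int64(27), np.int64(22), np.int64(22), np.int64(21), np.int64(25), np.int64(24), np.int64(23)]
[np.int64(144), np.int64(135), np.int64(96), np.int64(48), np.int64(27), np.int64(57), np.int64(64), np.int64(38), np.int64(25), np.int64(24), np.int64(27), np.int64(26), np.int64(25), np.int64(20)]
[np.int64(128), np.int64(94), np.int64(50), np.int64(24), np.int64(39), np.int64(106), np.int64(92), np.int64(45), np.int64(31), np.int64(24), np.int64(22), np.int
[... 752 characters left out ...]
26), np.int64(26), np.int64(23), np.int64(26), np.int64(26), np.int64(21)]
[np.int64(24), np.int64(24), np.int64(23), np.int64(23), np.int64(20), np.int64(23), np.int64(17), np.int64(25), np.int64(25), np.int64(27), np.int64(26), np.int64(22), np.int64(22), np.int64(20)]
[np.int64(29), np.int64(21), np.int64(25), np.int64(21), np.int64(22), np.int64(24), np.int64(26), np.int64(25), np.int64(22), np.int64(28), np.int64(26), np.int64(22), np.int64(17), np.int64(24)]
[np.int64(22), np.int64(23), np.int64(22), np.int64(24), np.int64(22), np.int64(31), np.int64(24), np.int64(25), np.int64(23), np.int64(26), np.int64(22), np.int64(23), np.int64(24), np.int64(55)]
[0.53480731 0.18500122 0.158     ]
```

The offsets agree between slot and tip to within about 1 mm. I'll thread the slot along the tip with y moved up 2 mm.

```bash
python3 -m handwheel '[[[1,0.1,0.02,0.04,0,0,0],[1,0.17,0.02,0.04,0,0,0],[1,0.27,0.02,0.04,0,0,0],[1,0.33,0.02,0.04,0,0,0],[1,0.33,0.02,0.04,0,0,0]]]'
python3 -m handwheel '[[[1,0.06,0,0,0,0,0],[1,0.1,0,-0.02,0,0,0],[1,0.13,0,-0.04,0,0,0],[1,0.16,0,-0.06,0,0,0],[1,0.2,0,-0.08,0,0,0],[1,0.2,0,-0.08,0,0,0]]]'
python3 - <<'E'
from h import *
import cv2
s=bot.snapshot("scene"); st=bot.read_state(); print(st["wrist_force"],st["moment"])
cv2.imwrite("pics/h3.png",cv2.resize(s["color"][110:210,240:350,::-1],None,fx=6,fy=6,interpolation=cv2.INTER_CUBIC))
E
```

```text
time: 12.2
position: [0.5326, 0.1823, 0.1891]
orientation: [[-1.0, -0.001, 0.003], [-0.001, 1.0, -0.0], [-0.003, -0.0, -1.0]]
wrist_force: [-0.6, -0.2, -1.6]
grip_width: 0.0113
grip_force: 98.3
time: 12.8
position: [0.552, 0.1825, 0.1808]
orientation: [[-1.0, -0.001, 0.003], [-0.001, 1.0, -0.0], [-0.003, -0.0, -1.0]]
wrist_force: [0.5, -0.7, -0.8]
grip_width: 0.0115
grip_force: 98.3
[-0.80684137 -0.41812566 -1.48975047] [-0.05576244  0.02303139  0.00670695]
```

View pics/h3.png

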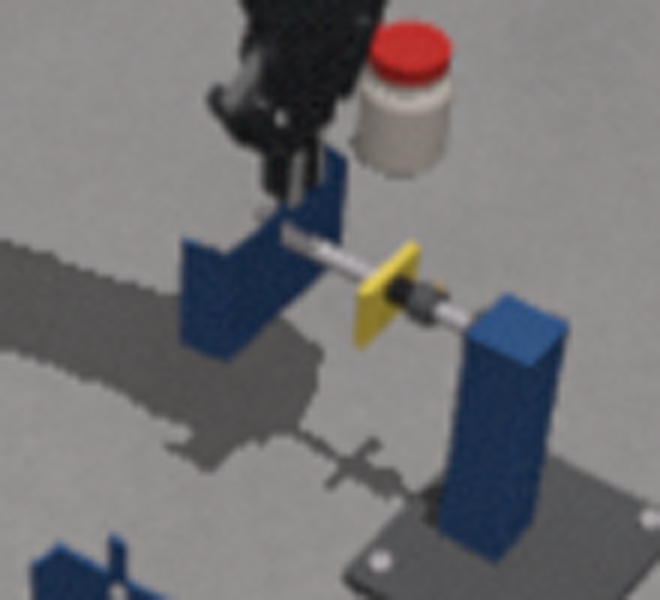

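The bar passes cleanly through the slot (bar emerging at (290,235)) with no contact force. Advancing toward the stop.

```bash
python3 -m handwheel '[[[1,0.1,0,-0.02,0,0,0],[1,0.3,0,-0.04,0,0,0],[1,0.45,0,-0.05,0,0,0],[1,0.5,0,-0.05,0,0,0],[1,0.5,0,-0.05,0,0,0]]]'
python3 -m handwheel '[[[1,0.02,0,0,0,0,0],[1,0.04,0,0,0,0,0],[1,0.06,0,0,0,0,0],[1,0.06,0,0,0,0,0]]]'
```

```text
time: 13.35
position: [0.6025, 0.1825, 0.176]
orientation: [[-1.0, -0.001, 0.003], [-0.001, 1.0, -0.0], [-0.003, -0.0, -1.0]]
wrist_force: [-0.7, 0.5, -2.6]
grip_width: 0.011
grip_force: 98.3
time: 13.75
position: [0.6078, 0.1826, 0.1765]
orientation: [[-1.0, -0.001, 0.004], [-0.001, 1.0, -0.0], [-0.004, -0.0, -1.0]]
wrist_force: [-0.2, -0.3, -2.1]
grip_width: 0.011
grip_force: 98.3
```

```bash
python3 -m handwheel '[[[1,0.02,0,0,0,0,0],[1,0.03,0,0,0,0,0],[1,0.03,0,0,0,0,0]]]'|grep -E 'pos|wrist'
python3 -m handwheel '[[[1,0.02,0,0,0,0,0],[1,0.03,0,0,0,0,0],[1,0.03,0,0,0,0,0]]]'|grep -E 'pos|wrist'
python3 -m handwheel '[[[1,0.02,0,0,0,0,0],[1,0.02,0,0,0,0,0],[1,0.02,0,0,0,0,0]]]'|grep -E 'pos|wrist'
```

```text
position: [0.6109, 0.1826, 0.1764]
wrist_force: [-0.3, -0.3, -1.5]
position: [0.6138, 0.1826, 0.1763]
wrist_force: [-0.5, -1.1, -1.3]
position: [0.6153, 0.1825, 0.1762]
wrist_force: [-2.7, -0.1, -0.1]
```

```bash
python3 -m handwheel '[[[1,0.02,0,0,0,0,0],[1,0.02,0,0,0,0,0],[1,0.02,0,0,0,0,0]]]'|grep -E 'pos|wrist'
python3 -m handwheel '[[[1,0.015,0,0,0,0,0],[1,0.015,0,0,0,0,0],[1,0.015,0,0,0,0,0]]]'|grep -E 'pos|wrist'
```

```text
position: [0.6171, 0.1825, 0.1762]
wrist_force: [-4.5, -0.9, 0.6]
position: [0.6182, 0.1825, 0.1762]
wrist_force: [-5.8, -0.5, 2.1]
```

```bash
python3 -m handwheel '[[[1,0.02,0,0,0,0,0],[1,0.02,0,0,0,0,0],[1,0.02,0,0,0,0,0]]]'|grep -E 'pos|wrist'
python3 -m handwheel '[[[1,0.006,0,0,0,0,0],[1,0.006,0,0,0,0,0],[1,0.006,0,0,0,0,0],[1,0.006,0,0,0,0,0]]]'|grep -E 'pos|wrist'
```

```text
position: [0.6195, 0.1825, 0.1762]
wrist_force: [-8.6, 0.3, 3.3]
position: [0.6198, 0.1825, 0.1762]
wrist_force: [-7.8, -0.3, 2.3]
```

```bash
python3 -m handwheel '[[[1,0.006,0,0,0,0,0],[1,0.006,0,0,0,0,0],[1,0.006,0,0,0,0,0],[1,0.006,0,0,0,0,0],[1,0.006,0,0,0,0,0]]]'|grep -E 'pos|wrist'
python3 -m handwheel '[[[1,-0.02,0,0,0,0,0],[1,-0.04,0,0,0,0,0],[1,-0.055,0,0,0,0,0],[1,-0.055,0,0,0,0,0]]]'|grep -E 'pos|wrist'
```

```text
position: [0.6202, 0.1825, 0.1762]
wrist_force: [-9.7, -1.3, 3.7]
position: [0.6166, 0.1826, 0.1762]
wrist_force: [-4.3, -1.0, -0.2]
```

```bash
python3 -m handwheel '[[[1,-0.01,0,0,0,0,0],[1,-0.018,0,0,0,0,0],[1,-0.018,0,0,0,0,0]]]'|grep -E 'pos|wrist'
python3 -m handwheel '[[[1,0,0,-0.01,0,0,0],[1,0,0,-0.01,0,0,0],[1,0,0,-0.01,0,0,0]]]'|grep -E 'pos|wrist'
```

```text
position: [0.6154, 0.1826, 0.1762]
wrist_force: [-3.3, -0.4, -1.1]
position: [0.6154, 0.1826, 0.1754]
wrist_force: [-2.2, 0.2, -0.8]
```

```bash
python3 -m handwheel '[[[1,-0.006,0,-0.01,0,0,0],[1,-0.01,0,-0.01,0,0,0],[1,-0.01,0,-0.01,0,0,0]]]'|grep -E 'pos|wrist'
python3 -m handwheel '[[[0.7,0,0,0,0,0,0],[0.5,0,0,0,0,0,0],[0.3,0,0,0,0,0,0],[0.1,0,0,0,0,0,0],[-0.1,0,0,0,0,0,0],[-0.1,0,0,0,0,0,0]]]'
```

```text
position: [0.6149, 0.1826, 0.1746]
wrist_force: [-1.4, -0.8, -0.6]
time: 18.35
position: [0.6143, 0.1826, 0.1744]
orientation: [[-1.0, -0.001, 0.004], [-0.001, 1.0, -0.0], [-0.004, -0.0, -1.0]]
wrist_force: [0.5, 0.8, -0.4]
grip_width: 0.0468
grip_force: 0.0
```

```bash
python3 -m handwheel '[[[-0.1,0,0,0.2,0,0,0],[-0.1,0,0,0.5,0,0,0],[-0.1,0,0,0.8,0,0,0],[-0.1,-0.1,0,0.8,0,0,0],[-0.1,-0.5,-0.2,0.8,0,0,0],[-0.1,-1,-0.2,0.8,0,0,0],[-0.1,-1,-0.2,0.8,0,0,0]]]'|grep pos
python3 -m handwheel '[[[-0.4,-0.5,-0.1,0,0,0,0],[-0.4,-1,-0.1,0,0,0,0],[-0.4,-1,-0.1,0,0,0,0]]]'|grep pos
python3 - <<'E'
from h import *
import cv2
np.set_printoptions(precision=4,suppress=True)
t=bot.snapshot("top"); s=bot.snapshot("scene")
cv2.imwrite("pics/l.png",np.hstack([cv2.resize(s["color"][110:210,260:350,::-1],None,fx=5,fy=5,interpolation=cv2.INTER_CUBIC),cv2.resize(t["color"][130:230,150:210,::-1],None,fx=5,fy=5,interpolation=cv2.INTER_CUBIC)]))
for nm,d in(("t",t),("s",s)):
    hsv=cv2.cvtColor(d["color"],cv2.COLOR_RGB2HSV); m=cv2.inRange(hsv,(8,150,80),(22,255,255))
    n,l,st,c=cv2.connectedComponentsWithStats(m)
    for i in range(1,n):
        if 30<st[i,4]<2000: print(nm,st[i],c[i])
    print
hsv=cv2.cvtColor(t["color"],cv2.COLOR_RGB2HSV);m=cv2.inRange(hsv,(8,150,80),(22,255,255))
R=slice(285,320)
# back (upper) edge of medium web, subpixel by saturation half-crossing
sat=hsv[:,:,1].astype(float);P=[];Q=[]
for u in range(288,318):
    col=sat[185:200,u]; k=np.argmax(col>130)
    v=185+k-1+(130-col[k-1])/(col[k]-col[k-1]); 
    (Q if 298<=u<=308 else P).append(onz(t,u,v,.114 if 298<=u<=308 else .075)[:2])
P=np.array(P);Q=np.array(Q);print(P);print(Q)
E
```

```text
position: [0.5044, 0.1615, 0.2516]
position: [0.4065, 0.1518, 0.2528]
t [286 191  32  12 145] [303.4621 194.3655]
s [161   0  59  28 755] [184.8119  10.5126]
s [  51   23   89   55 1669] [95.2606 50.3583]
s [  0  68  44  38 881] [19.63  85.336]
s [196 219  31  39 541] [212.7837 239.7061]
s [174 220  18  28 233] [183.5451 234.7811]
[[ 0.5504 -0.1314]
 [ 0.5513 -0.1347]
 [ 0.5514 -0.1379]
 [ 0.5513 -0.1411]
 [ 0.5515 -0.1443]
 [ 0.5516 -0.1476]
 [ 0.5516 -0.1508]
 [ 0.5517 -0.154 ]
 [ 0.5516 -0.1572]
 [ 0.5508 -0.1605]
 [ 0.5506 -0.1991]
 [ 0.5506 -0.2024]
 [ 0.5506 -0.2056]
 [ 0.5507 -0.2088]
 [ 0.5508 -0.212 ]
 [ 0.5502 -0.2153]
 [ 0.5502 -0.2185]
 [ 0.5501 -0.2217]
 [ 0.5449 -0.2249]]
[[ 0.5457 -0.1606]
 [ 0.5491 -0.1638]
 [ 0.5511 -0.1669]
 [ 0.5511 -0.17  ]
 [ 0.5512 -0.1732]
 [ 0.5512 -0.1763]
 [ 0.5507 -0.1795]
 [ 0.5507 -0.1826]
 [ 0.5506 -0.1858]
 [ 0.5484 -0.1889]
 [ 0.5461 -0.1921]]
```

```bash
python3 -m handwheel '[[[-0.4,0,-0.5,0,0,0,0],[-0.4,0,-1,0,0,0,0],[-0.4,0,-1,0,0,0,0]]]'|grep pos
python3 - <<'E'
from h import *
import cv2
np.set_printoptions(precision=4,suppress=True)
t=bot.snapshot("top"); s=bot.snapshot("scene")
for nm,d,z in(("t",t,.163),("s",s,.163)):
    c=d["color"].astype(int); m=((c[:,:,2]-c[:,:,0]>30)).astype(np.uint8)
    n,l,st,ce=cv2.connectedComponentsWithStats(m)
    for i in range(1,n):
        if 40<st[i,4]<2500: print(nm,st[i],ce[i],onz(d,*ce[i],z))
c=t["color"].astype(int)
print((c[155:190,168:212,2]-c[155:190,168:212,0])[:, ::2])
E
```

```text
position: [0.4168, 0.0477, 0.2552]
t [467 100   9 172 527] [471.1613 187.0512] [ 0.5626 -0.685   0.163 ]
t [ 275  117   65   51 1612] [309.8424 140.9522] [ 0.6977 -0.1923  0.163 ]
t [183 133  18  23 283] [191.947  142.9929] [0.6851 0.171  0.163 ]
t [168 163  20  15 124] [176.371  168.5242] [0.6047 0.216  0.163 ]
t [190 166  18  12  89] [199.6742 169.3708] [0.6032 0.1446 0.163 ]
t [248 170   7  28  72] [249.8056 184.3472] [ 0.5596 -0.0097  0.163 ]
t [234 330  43  40 505] [256.8673 342.2337] [ 0.0931 -0.0392  0.163 ]
t [158 362  18   9  92] [165.1196 365.8043] [0.0222 0.227  0.163 ]
t [261 370  11  14  81] [266.3827 376.2222] [-0.0023 -0.0685  0.163 ]
s [ 234   33   48   70 1403] [255.9173  72.5082] [0.1891 0.4803 0.163 ]
s [199  59  11  28 165] [205.4424  71.7394] [0.0213 0.3627 0.163 ]
s [303 141  11  15  85] [307.7647 146.8706] [0.6062 0.2171 0.163 ]
s [286 156  22  23 236] [292.9068 168.1398] [0.6242 0.1061 0.163 ]
s [313 159  22  44 612] [323.1013 180.2729] [0.7243 0.1167 0.163 ]
s [245 199  25  26 280] [257.7286 210.0821] [ 0.6419 -0.0909  0.163 ]
[[   2    2    3    7    5    5 
[... 3293 characters left out ...]
  2    4]
 [   3    2    3    1    1    1    1    1    3    3    3    2    1    0
     1    0    2    1    1    4    1    1]
 [   2    0    2    2    2    1    1    1    2    3    5    2    2    0
     3    2    3    4    4    4    0   -1]
 [   3    2    2    2    3    1    4    1    3    3    3    2    3    3
     3    2    2    1    5    3    2   -1]
 [   0    2    3    1    3    0    1    2    1    3    4    4    2    1
     1    0    2    1    1    1    4    4]
 [   4    2    4    1    0    1    2    0    2    3    3    3    2    2
     3    0    1    2    1    2    1    2]
 [   2    1    2    1    2    2    2    1    2    4    3    4    1    2
     3    4    0    0    3    3    2    2]]
```

The large bracket hangs on the stop, squared to the plate. Fetching the medium at (0.5485,-0.177), yaw ≈0.

```bash
python3 -m handwheel '[[[-0.4,0.2,-0.4,0,0,0,0],[-0.4,0.5,-0.8,0,0,0,0],[-0.4,0.5,-1,0,0,0,0]]]'|grep pos
python3 -m handwheel '[[[-0.4,0.4,-0.4,0,0,0,0],[-0.4,0.82,-0.8,0,0,0,0],[-0.4,0.82,-1,-0.3,0,0,0],[-0.4,0.82,-1,-0.8,0,0,0],[-0.4,0.82,-1,-0.9,0,0,0],[-0.4,0.82,-1,-0.9,0,0,0]]]'
```

```text
position: [0.4687, -0.0491, 0.2544]
time: 20.75
position: [0.5452, -0.1455, 0.1624]
orientation: [[-1.0, -0.003, -0.002], [-0.003, 1.0, 0.002], [0.002, 0.002, -1.0]]
wrist_force: [-0.4, -0.2, 0.9]
grip_width: 0.0597
grip_force: 0.0
```

```bash
python3 -m handwheel '[[[-0.4,0.03,-0.32,0,0,0,0],[-0.4,0.03,-0.32,-0.3,0,0,0],[-0.4,0.03,-0.32,-0.6,0,0,0],[-0.4,0.03,-0.32,-0.76,0,0,0],[-0.4,0.03,-0.32,-0.76,0,0,0]]]'|grep -E 'pos|wrist'
python3 -m handwheel '[[[0.2,0,0,0,0,0,0],[1,0,0,0,0,0,0],[1,0,0,0,0,0,0],[1,0,0,0,0,0,0],[1,0,0,0,0,0,0]]]' 100
python3 -m handwheel '[[[1,0,0,0.2,0,0,0],[1,0,0,0.6,0,0,0],[1,-0.4,0.3,1,0,0,0],[1,-0.5,0.7,1,0,0,0],[1,-0.5,1,1,0,0,0],[1,-0.5,1,1,0,0,0]]]'|grep -E 'pos|wrist'
```

```text
position: [0.5499, -0.1784, 0.089]
wrist_force: [-0.3, 0.1, -0.1]
time: 21.75
position: [0.5514, -0.1793, 0.0911]
orientation: [[-1.0, -0.002, 0.008], [-0.002, 1.0, -0.0], [-0.008, -0.0, -1.0]]
wrist_force: [0.6, 3.0, 7.3]
grip_width: 0.0235
grip_force: 97.7
position: [0.4985, -0.0763, 0.1897]
wrist_force: [-0.2, -0.3, -2.3]
```

```bash
python3 -m handwheel '[[[1,0,0.4,0.1,0,0,0],[1,0,0.8,0.2,0,0,0],[1,0,1,0.2,0,0,0]]]'|grep -E 'pos|wrist'
python3 -m handwheel '[[[1,0,0.4,0,0,0,0],[1,0,0.8,0,0,0,0],[1,0,1,0,0,0,0]]]'|grep -E 'pos|wrist'
python3 -m handwheel '[[[1,0,0.3,-0.1,0,0,0],[1,0,0.57,-0.17,0,0,0],[1,0,0.57,-0.17,0,0,0],[1,0,0.57,-0.17,0,0,0]]]'
```

```text
position: [0.5001, 0.0223, 0.2101]
wrist_force: [0.4, 0.5, -1.9]
position: [0.4994, 0.1227, 0.2087]
wrist_force: [0.0, -0.3, -2.0]
time: 23.35
position: [0.4994, 0.1774, 0.1912]
orientation: [[-1.0, -0.002, 0.003], [-0.002, 1.0, -0.001], [-0.003, -0.001, -1.0]]
wrist_force: [-0.8, -0.2, -2.0]
grip_width: 0.0227
grip_force: 99.2
```

```bash
python3 -m handwheel '[[[1,0.1,0.05,0.02,0,0,-0.03],[1,0.17,0.05,0.02,0,0,-0.03],[1,0.27,0.05,0.02,0,0,-0.03],[1,0.32,0.05,0.02,0,0,-0.03],[1,0.32,0.05,0.02,0,0,-0.03]]]'|grep -E 'pos|wrist'
python3 -m handwheel '[[[1,0.06,0,0,0,0,0],[1,0.1,0,-0.02,0,0,0],[1,0.13,0,-0.04,0,0,0],[1,0.16,0,-0.06,0,0,0],[1,0.2,0,-0.08,0,0,0],[1,0.2,0,-0.08,0,0,0]]]'|grep -E 'pos|wrist'
python3 -m handwheel '[[[1,0.1,0,-0.02,0,0,0],[1,0.2,0,-0.05,0,0,0],[1,0.25,0,-0.05,0,0,0],[1,0.25,0,-0.05,0,0,0]]]'|grep -E 'pos|wrist'
```

```text
position: [0.5322, 0.182, 0.1932]
wrist_force: [0.4, -0.1, -1.3]
position: [0.5514, 0.1825, 0.1848]
wrist_force: [0.5, -0.3, -2.0]
position: [0.5772, 0.1825, 0.18]
wrist_force: [-0.9, 0.4, -1.7]
```

```bash
python3 -m handwheel '[[[1,0.05,0,0,0,0,0],[1,0.1,0,0,0,0,0],[1,0.15,0,0,0,0,0],[1,0.15,0,0,0,0,0]]]'|grep -E 'pos|wrist'
python3 -m handwheel '[[[1,0.04,0,0,0,0,0],[1,0.08,0,0,0,0,0],[1,0.1,0,0,0,0,0],[1,0.1,0,0,0,0,0]]]'|grep -E 'pos|wrist'
python3 -m handwheel '[[[1,0.02,0,0,0,0,0],[1,0.03,0,0,0,0,0],[1,0.03,0,0,0,0,0]]]'|grep -E 'pos|wrist'
```

```text
position: [0.592, 0.1825, 0.1804]
wrist_force: [-0.0, -0.6, -2.4]
position: [0.6015, 0.1824, 0.1803]
wrist_force: [-0.2, -1.0, -3.3]
position: [0.6041, 0.1824, 0.1803]
wrist_force: [-0.2, -1.2, -1.3]
```

```bash
python3 -m handwheel '[[[1,0.02,0,0,0,0,0],[1,0.03,0,0,0,0,0],[1,0.03,0,0,0,0,0]]]'|grep -E 'pos|wrist'
python3 -m handwheel '[[[1,0.02,0,0,0,0,0],[1,0.02,0,0,0,0,0],[1,0.02,0,0,0,0,0]]]'|grep -E 'pos|wrist'
python3 -m handwheel '[[[1,0.02,0,0,0,0,0],[1,0.02,0,0,0,0,0],[1,0.02,0,0,0,0,0]]]'|grep -E 'pos|wrist'
```

```text
position: [0.6073, 0.1824, 0.1803]
wrist_force: [-1.2, -1.4, -2.7]
position: [0.6091, 0.1825, 0.1803]
wrist_force: [-0.3, -2.0, -1.9]
position: [0.6102, 0.1824, 0.1802]
wrist_force: [-4.1, -2.6, -0.4]
```

```bash
python3 -m handwheel '[[[1,0,-0.015,0,0,0,0],[1,0,-0.015,0,0,0,0],[1,0,-0.015,0,0,0,0]]]'|grep -E 'pos|wrist'
python3 -m handwheel '[[[1,0.02,0,0,0,0,0],[1,0.02,0,0,0,0,0],[1,0.02,0,0,0,0,0]]]'|grep -E 'pos|wrist'
```

```text
position: [0.6108, 0.182, 0.1802]
wrist_force: [-4.0, 2.5, -1.3]
position: [0.6124, 0.182, 0.1802]
wrist_force: [-5.3, 1.9, -0.0]
```

```bash
python3 -m handwheel '[[[1,0.018,0,0,0,0,0],[1,0.018,0,0,0,0,0],[1,0.018,0,0,0,0,0]]]'|grep -E 'pos|wrist'
python3 -m handwheel '[[[1,0.01,0,0,0,0,0],[1,0.01,0,0,0,0,0],[1,0.01,0,0,0,0,0]]]'|grep -E 'pos|wrist'
python3 -c "
from h import *
print(bot.read_state()['wrist_force'],bot.read_state()['moment'])"
```

```text
position: [0.6136, 0.1819, 0.1802]
wrist_force: [-7.6, 2.7, 0.0]
position: [0.6142, 0.1819, 0.1802]
wrist_force: [-8.8, 2.0, 0.7]
[-8.81485269  2.03097139  0.72229673] [0.36020229 1.72907139 0.10741743]
```

```bash
python3 -m handwheel '[[[1,0.003,0,0,0,0,0],[1,0.003,0,0,0,0,0],[1,0.003,0,0,0,0,0],[1,0.003,0,0,0,0,0]]]'|grep -E 'pos|wrist'
python3 -m handwheel '[[[1,-0.02,0,0,0,0,0],[1,-0.035,0,0,0,0,0],[1,-0.045,0,-0.005,0,0,0],[1,-0.045,0,-0.01,0,0,0],[1,-0.045,0,-0.01,0,0,0]]]'|grep -E 'pos|wrist'
```

```text
position: [0.6143, 0.1819, 0.1802]
wrist_force: [-7.5, 2.2, 0.4]
position: [0.6119, 0.1813, 0.1796]
wrist_force: [-5.0, 2.3, -1.0]
```

```bash
python3 -m handwheel '[[[1,-0.015,0.005,0,0,0,0],[1,-0.025,0.005,-0.005,0,0,0],[1,-0.025,0.005,-0.005,0,0,0],[1,-0.025,0.005,-0.005,0,0,0]]]'|grep -E 'pos|wrist'
```

```text
position: [0.6098, 0.1812, 0.179]
wrist_force: [-1.6, 0.4, -1.2]
```

```bash
python3 -m handwheel '[[[1,-0.006,0,-0.003,0,0,0],[0.7,-0.006,0,-0.003,0,0,0],[0.5,-0.006,0,-0.003,0,0,0],[0.3,-0.006,0,-0.003,0,0,0],[0.1,-0.006,0,-0.003,0,0,0],[-0.1,-0.006,0,-0.003,0,0,0],[-0.1,-0.006,0,-0.003,0,0,0]]]'
python3 -m handwheel '[[[-0.1,0,0,0.2,0,0,0],[-0.1,0,0,0.5,0,0,0],[-0.1,0,0,0.8,0,0,0],[-0.1,-0.1,0,0.8,0,0,0],[-0.1,-0.5,-0.2,0.8,0,0,0],[-0.1,-1,-0.2,0.8,0,0,0],[-0.1,-1,-0.2,0.8,0,0,0]]]'|grep pos
python3 -m handwheel '[[[-0.4,-0.4,-0.4,0,0,0,0],[-0.4,-0.8,-0.8,0,0,0,0],[-0.4,-0.9,-1,0,0,0,0]]]'|grep pos
python3 - <<'E'
from h import *
import cv2
np.set_printoptions(precision=4,suppress=True)
t=bot.snapshot("top"); s=bot.snapshot("scene")
cv2.imwrite("pics/m.png",np.hstack([cv2.resize(s["color"][110:210,265:350,::-1],None,fx=5,fy=5,interpolation=cv2.INTER_CUBIC),cv2.resize(t["color"][120:220,150:220,::-1],None,fx=5,fy=5,interpolation=cv2.INTER_CUBIC)]))
c=t["color"].astype(int); print((c[160:182,166:212,0]-c[160:182,166:212,2])[:, ::2])
# white bracket: bright edge
g=c.mean(2); m=(g[200:235,330:380]>185)
for r in range(205,230): print(r,[u for u in range(335,378) if g[r,u]>185])
E
```

```text
time: 30.05
position: [0.6089, 0.1817, 0.1787]
orientation: [[-1.0, 0.014, 0.004], [0.014, 1.0, -0.0], [-0.004, 0.0, -1.0]]
wrist_force: [0.2, 0.8, -0.3]
grip_width: 0.0472
grip_force: 0.0
position: [0.4991, 0.1605, 0.256]
position: [0.4164, 0.0608, 0.2586]
[[ -2   1  -2  -2  -6  -8  -6  -7  -7  -6  -6  -2  -2  -4  -4  -4  -7  -7
   -5  -7  -9  -4  -8]
 [ -3  -3  -2  -3  -7  -6  -7  -6  -7  -5  -5   2  -5  -6  -5  -7  -6  -4
   -8  -7  -7  -7  -5]
 [ -2  -2  -2  -3  -2  -6  -5  -2   6 -11  -9   1   2   0  -5  -6  -7  -8
   -6  -7  -5  -7  -7]
 [ -4  -2  -4  -3  -3  -5  -2  12  46 -22 -33   3  60  30  29  15  -4  -3
   -2  -5  -6  -3  -6]
 [ -2  -3  -5  -8  -7  -6  -6  56 128 -34 -69  37 193 122 126  89   0  -3
   -3  -2  -3  -1  -2]
 [ -2  -1 -34 -50 -37 -37 -37  50 169  71  36  89 206 145 148 117  -5  -7
   -5  -6  -2  -2  -2]
 [ -2  -2 -76 -63 -39 -53 -56 -14 169 157 149 174 163  17  12  18 -45 -50
  -47 -36  -2  -3  -2]
 [ -2  -5 -89  70 104  75  65  72 156 144 153 168 117 -13 -16  -8 -33 -48
  -49 -83  -7  -3  -3]
 [ -3  -5 -83 159 164 151 143 156 179 109 110 108 105 118 121 123 
[... 926 characters left out ...]
  3  -1  -1  -1  -1  -1  -4  -3  -2  -3  -4   0   1
   15 112   2 -20  -3]
 [  0  -2  -3   5  51   0  -1   0   0  -1  -2  -4  -3  -1  -3  -3  -1  -1
    2  74  21 -15  -4]
 [ -3  -1  -1  -2   8   1  -4  -3  -1  -2  -3  -4  -3  -2  -1  -1  -3  -3
   -1  45  30  -5  -2]
 [ -2  -2  -5   0   0  -1  -2  -2  -2  -1  -3  -4  -4   0   0  -3  -1  -1
   -1   9   9  -4  -1]]
205 []
206 []
207 []
208 [364, 365]
209 [362, 363, 364, 365]
210 [360, 361, 362, 366]
211 [358, 359, 367]
212 [355, 356, 357, 367]
213 [353, 354, 355, 368]
214 [351, 352, 369]
215 [348, 369]
216 [346, 347]
217 [343, 344, 345]
218 [343]
219 [343]
220 [343]
221 [344]
222 [344]
223 [344]
224 []
225 [345]
226 [345]
227 []
228 []
229 []
```

View pics/m.png

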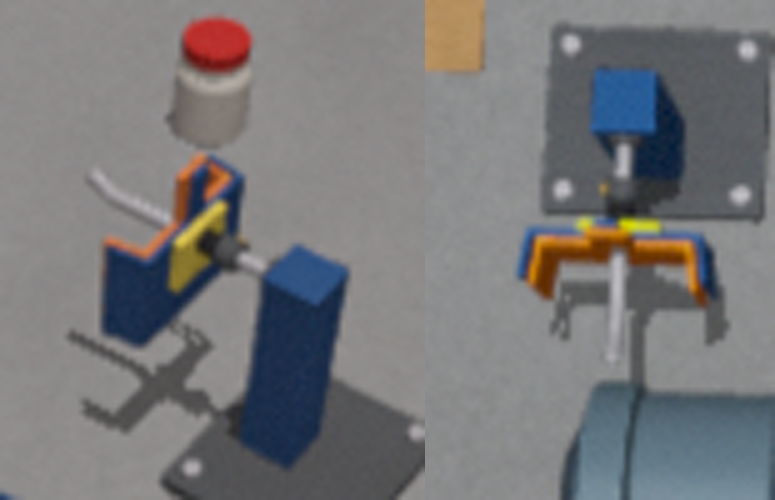

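Both brackets hang nested, webs flush and flat on the yellow plate (scene crop (190,240), top crop (615,235)). Now the white one at (0.484,-0.344), yaw ≈24.5°.

```bash
python3 -m handwheel '[[[-0.6,0.1,-0.4,0,0,0,0.2],[-0.6,0.1,-0.8,0,0,0,0.4],[-0.6,0.2,-1,0,0,0,0.6],[-0.6,0.2,-1,0,0,0,0.84]]]'|grep pos
python3 -m handwheel '[[[-0.6,0.1,-0.4,0,0,0,0],[-0.6,0.2,-0.8,0,0,0,0],[-0.6,0.2,-1,0,0,0,0]]]'|grep pos
python3 -m handwheel '[[[-0.6,0.1,-0.4,0,0,0,0],[-0.6,0.2,-0.8,0,0,0,0],[-0.6,0.2,-1,0,0,0,0]]]'|grep pos
python3 -m handwheel '[[[-0.6,0.1,-0.4,0,0,0,0],[-0.6,0.1,-0.8,0,0,0,0],[-0.6,0.1,-1,-0.3,0,0,0],[-0.6,0.1,-1,-0.7,0,0,0],[-0.6,0.1,-1,-1,0,0,0],[-0.6,0.1,-1,-1,0,0,0]]]'
```

```text
position: [0.441, -0.0406, 0.2589]
position: [0.4611, -0.1411, 0.2587]
position: [0.4808, -0.2416, 0.2583]
time: 32.75
position: [0.4868, -0.3363, 0.1536]
orientation: [[-0.911, -0.413, -0.004], [-0.413, 0.911, 0.007], [0.0, 0.008, -1.0]]
wrist_force: [0.0, 0.3, 0.2]
grip_width: 0.0682
grip_force: 0.0
```

```bash
python3 -m handwheel '[[[-0.6,-0.03,-0.03,-0.2,0,0,0],[-0.6,-0.03,-0.03,-0.5,0,0,0],[-0.6,-0.03,-0.03,-0.66,0,0,0],[-0.6,-0.03,-0.03,-0.66,0,0,0],[-0.6,-0.03,-0.03,-0.66,0,0,0]]]'|grep -E 'pos|wrist'
python3 -m handwheel '[[[0,0,0,0,0,0,0],[0.3,0,0,0,0,0,0],[1,0,0,0,0,0,0],[1,0,0,0,0,0,0],[1,0,0,0,0,0,0],[1,0,0,0,0,0,0]]]' 100
```

```text
position: [0.487, -0.342, 0.0942]
wrist_force: [0.0, 0.3, 0.6]
time: 33.85
position: [0.4871, -0.3426, 0.0948]
orientation: [[-0.911, -0.413, 0.006], [-0.413, 0.911, -0.001], [-0.005, -0.004, -1.0]]
wrist_force: [-0.3, 0.2, 5.4]
grip_width: 0.0345
grip_force: 98.9
```

The grip is too high on the tab. Reopening, going 11 mm lower and regripping.

```bash
python3 -m handwheel '[[[0.3,0,0,0,0,0,0],[-0.4,0,0,0,0,0,0],[-0.4,0,0,0,0,0,0],[-0.4,0,0,-0.06,0,0,0],[-0.4,0,0,-0.11,0,0,0],[-0.4,0,0,-0.11,0,0,0],[-0.4,0,0,-0.11,0,0,0]]]'|grep -E 'pos|wrist'
python3 -m handwheel '[[[0.1,0,0,0,0,0,0],[0.3,0,0,0,0,0,0],[1,0,0,0,0,0,0],[1,0,0,0,0,0,0],[1,0,0,0,0,0,0],[1,0,0,0,0,0,0]]]' 100
```

```text
position: [0.4853, -0.341, 0.0809]
wrist_force: [0.4, -1.2, 0.3]
time: 35.15
position: [0.486, -0.3417, 0.0819]
orientation: [[-0.911, -0.413, 0.004], [-0.413, 0.911, 0.001], [-0.004, -0.001, -1.0]]
wrist_force: [-0.4, -1.0, 3.2]
grip_width: 0.036
grip_force: 99.4
```

```bash
python3 -m handwheel '[[[1,0,0,0.2,0,0,0],[1,0,0,0.6,0,0,0],[1,0,0.1,1,0,0,-0.2],[1,0,0.4,1,0,0,-0.4],[1,0,0.7,1,0,0,-0.65],[1,0,1,1,0,0,-0.847],[1,0,1,1,0,0,-0.847]]]'
python3 -m handwheel '[[[1,0,0.4,0.2,0,0,0],[1,0,0.8,0.3,0,0,0],[1,0,1,0.3,0,0,0]]]'|grep -E 'pos|wrist'
python3 -m handwheel '[[[1,0,0.4,0,0,0,0],[1,0,0.8,0,0,0,0],[1,0,1,0,0,0,0]]]'|grep -E 'pos|wrist'
python3 -m handwheel '[[[1,0,0.4,0,0,0,0],[1,0,0.8,0,0,0,0],[1,0,1,0,0,0,0]]]'|grep -E 'pos|wrist'
python3 -m handwheel '[[[1,0,0.4,0,0,0,0],[1,0,0.8,0,0,0,0],[1,0,1,0,0,0,0],[1,0,1,0,0,0,0]]]'
```

```text
time: 35.85
position: [0.4847, -0.2377, 0.181]
orientation: [[-1.0, 0.016, 0.001], [0.016, 1.0, 0.003], [-0.001, 0.003, -1.0]]
wrist_force: [0.5, -0.8, -1.2]
grip_width: 0.0355
grip_force: 100.1
position: [0.486, -0.1397, 0.2127]
wrist_force: [-0.4, -0.1, -1.5]
position: [0.4851, -0.0392, 0.2111]
wrist_force: [-0.3, -0.7, -0.7]
position: [0.4853, 0.0607, 0.2111]
wrist_force: [0.6, -0.1, -1.4]
time: 37.15
position: [0.4856, 0.1605, 0.211]
orientation: [[-1.0, 0.014, 0.003], [0.014, 1.0, 0.0], [-0.003, 0.0, -1.0]]
wrist_force: [1.1, -0.3, -1.2]
grip_width: 0.0353
grip_force: 100.4
```

```bash
python3 -m handwheel '[[[1,0.1,0.21,-0.15,0,0,0],[1,0.1,0.21,-0.27,0,0,0],[1,0.1,0.21,-0.27,0,0,0],[1,0.1,0.21,-0.27,0,0,0]]]'|grep -E 'pos|wrist'
```

```text
position: [0.4951, 0.1783, 0.1841]
wrist_force: [-0.4, 0.2, -0.4]
```

```bash
python3 -m handwheel '[[[1,0.1,0.037,0,0,0,0],[1,0.2,0.037,0,0,0,0],[1,0.3,0.037,0,0,0,0],[1,0.37,0.037,0,0,0,0],[1,0.37,0.037,0,0,0,0]]]'|grep -E 'pos|wrist'
python3 -m handwheel '[[[1,0.06,0,0,0,0,0],[1,0.1,0,-0.02,0,0,0],[1,0.13,0,-0.04,0,0,0],[1,0.16,0,-0.06,0,0,0],[1,0.2,0,-0.08,0,0,0],[1,0.2,0,-0.08,0,0,0]]]'|grep -E 'pos|wrist'
python3 -m handwheel '[[[1,0.1,0,-0.02,0,0,0],[1,0.2,0,-0.05,0,0,0],[1,0.25,0,-0.05,0,0,0],[1,0.25,0,-0.05,0,0,0]]]'|grep -E 'pos|wrist'
```

```text
position: [0.5342, 0.1832, 0.1846]
wrist_force: [0.2, 0.6, -2.1]
position: [0.5529, 0.1832, 0.1761]
wrist_force: [-0.1, 1.0, -1.7]
position: [0.5787, 0.1832, 0.1712]
wrist_force: [-0.2, 0.4, -0.9]
```

```bash
python3 -m handwheel '[[[1,0.05,-0.012,0,0,0,0],[1,0.1,-0.012,0,0,0,0],[1,0.15,-0.012,0,0,0,0],[1,0.18,-0.012,0,0,0,0],[1,0.18,-0.012,0,0,0,0]]]'|grep -E 'pos|wrist'
python3 -m handwheel '[[[1,0.02,0,0,0,0,0],[1,0.03,0,0,0,0,0],[1,0.03,0,0,0,0,0]]]'|grep -E 'pos|wrist'
python3 -m handwheel '[[[1,0.02,0,0,0,0,0],[1,0.03,0,0,0,0,0],[1,0.03,0,0,0,0,0]]]'|grep -E 'pos|wrist'
```

```text
position: [0.5962, 0.1821, 0.1716]
wrist_force: [-0.1, -0.2, -1.1]
position: [0.5987, 0.1821, 0.1716]
wrist_force: [0.1, -0.7, -1.2]
position: [0.6019, 0.1821, 0.1716]
wrist_force: [-0.5, -0.6, -1.0]
```

```bash
python3 -m handwheel '[[[1,0.02,0,0,0,0,0],[1,0.02,0,0,0,0,0],[1,0.02,0,0,0,0,0]]]'|grep -E 'pos|wrist'
python3 -m handwheel '[[[1,0.02,0,0,0,0,0],[1,0.02,0,0,0,0,0],[1,0.02,0,0,0,0,0]]]'|grep -E 'pos|wrist'
python3 -m handwheel '[[[1,0.02,0,0,0,0,0],[1,0.02,0,0,0,0,0],[1,0.02,0,0,0,0,0]]]'|grep -E 'pos|wrist'
```

```text
position: [0.6037, 0.1821, 0.1715]
wrist_force: [-0.3, -0.1, -1.2]
position: [0.605, 0.1821, 0.1714]
wrist_force: [-3.2, 0.7, 0.8]
position: [0.6064, 0.1821, 0.1714]
wrist_force: [-4.3, -0.1, 0.9]
```

```bash
python3 -m handwheel '[[[1,0.02,0,0,0,0,0],[1,0.02,0,0,0,0,0],[1,0.02,0,0,0,0,0]]]'|grep -E 'pos|wrist'
python3 -m handwheel '[[[1,0.02,0,0,0,0,0],[1,0.02,0,0,0,0,0],[1,0.02,0,0,0,0,0]]]'|grep -E 'pos|wrist'
```

```text
position: [0.6077, 0.1821, 0.1713]
wrist_force: [-6.7, 0.3, 3.1]
position: [0.6088, 0.1821, 0.1713]
wrist_force: [-9.4, -0.7, 4.6]
```

```bash
python3 -m handwheel '[[[1,0,0,0,0,0,0],[1,0,0,0,0,0,0],[1,0,0,0,0,0,0],[1,0,0,0,0,0,0]]]'|grep -E 'pos|wrist'
python3 -m handwheel '[[[1,-0.02,0,0,0,0,0],[1,-0.04,0,0,0,0,0],[1,-0.055,0,0,0,0,0],[1,-0.055,0,-0.005,0,0,0],[1,-0.055,0,-0.01,0,0,0]]]'|grep -E 'pos|wrist'
```

```text
position: [0.6088, 0.1821, 0.1713]
wrist_force: [-8.7, 0.1, 4.2]
position: [0.6064, 0.1822, 0.1708]
wrist_force: [-2.0, 0.7, 0.5]
```

```bash
python3 -m handwheel '[[[1,-0.01,0,-0.005,0,0,0],[1,-0.01,0,-0.008,0,0,0],[1,-0.01,0,-0.008,0,0,0]]]'|grep -E 'pos|wrist'
python3 -m handwheel '[[[0.7,0,0,0,0,0,0],[0.4,0,0,0,0,0,0],[0.1,0,0,0,0,0,0],[-0.2,0,0,0,0,0,0],[-0.4,0,0,0,0,0,0],[-0.4,0,0,0,0,0,0]]]'
python3 -m handwheel '[[[-0.4,0,0,0.2,0,0,0],[-0.4,0,0,0.5,0,0,0],[-0.4,0,0,0.8,0,0,0],[-0.4,-0.1,0,0.8,0,0,0],[-0.4,-0.5,-0.2,0.8,0,0,0],[-0.4,-1,-0.2,0.8,0,0,0],[-0.4,-1,-0.2,0.8,0,0,0]]]'|grep pos
python3 -m handwheel '[[[-0.4,-0.4,-0.4,0,0,0,0],[-0.4,-0.8,-0.8,0,0,0,0],[-0.4,-0.9,-1,0,0,0,0],[-0.4,-0.9,-1,0,0,0,0],[-0.4,-0.9,-1,0,0,0,0]]]'|grep -E 'pos|time'
python3 - <<'E'
from h import *
import cv2
t=bot.snapshot("top");s=bot.snapshot("scene")
c=t["color"].astype(int)[160:184,166:212]
d=c[:,:,0]-c[:,:,2]; b=c.mean(2)
for r in range(24): print(160+r,''.join('O' if d[r,k]>60 else 'B' if d[r,k]<-30 else 'W' if b[r,k]>150 else '.' for k in range(46)))
c=s["color"].astype(int)[135:180,275:325]; d=c[:,:,0]-c[:,:,2]; b=c.mean(2)
for r in range(45): print(135+r,''.join('O' if d[r,k]>60 else 'B' if d[r,k]<-30 else 'W' if b[r,k]>165 else '.' for k in range(50)))
E
```

```text
position: [0.6056, 0.1821, 0.1698]
wrist_force: [0.2, -0.5, -0.7]
time: 43.45
position: [0.6053, 0.1821, 0.1699]
orientation: [[-1.0, 0.018, 0.004], [0.018, 1.0, -0.0], [-0.004, -0.0, -1.0]]
wrist_force: [-0.2, -0.9, 1.0]
grip_width: 0.0596
grip_force: 0.0
position: [0.4955, 0.161, 0.2471]
time: 44.65
position: [0.4157, 0.0619, 0.2503]
160 ..............................................
161 ..............................................
162 ..............................................
163 ...............OO.BBBB.OOOO...................
164 ..............OOO.BBBB.OOOOOOOO...............
165 ....BBBBBBBBBB.OOOOOOOOOOOOOOOO...............
166 ....BBB......BWWOOOOOOOOO......BBBBBBBB.......
167 ....B.OOOOOOOWWWWWWWWWWWWW...........BBB......
168 ...BB.OOOOOOOWWWWWWWWWWWWW.OOOOOOOOOOOBB......
169 ...BB.OOWWWWWWW.............WWWWWWWOOOBBB.....
170 ...BBOOOWWWWWW..............WWWWWWW.OO.BB.....
171 ...B.OO.W.........................WWOO.BB.....
172 ...B.OO.W............WW...........WWOO.BB.....
173 ..BB.OO.W............WWW..........WWOO.BBB....
174 ..BB.OOWW............WWW..........WWOO.BBB..
[... 2236 characters left out ...]
..BBBBBBBBBBB.OO..BBB............BBBBBBB
168 ...........BBBBBBBBBBBBB...BB..............BBBBBBB
169 ............BBBBBBBBBBBBBBBBB..............BBBBBBB
170 ...........BBBBBBBBBBBBBBBB................BBBBBBB
171 ...........BBBBBBBBBBBBBBB................BBBBBBBB
172 ...........BBBBBBBBBBBBBB.................BBBBBBBB
173 ...........BBBBBBBBBBBBB..................BBBBBBBB
174 ...........BBBBBBBBBBBB...................BBBBBBBB
175 ...........BBBBBBBBBBB....................BBBBBBBB
176 ............BBBBBBBBB.....................BBBBBBBB
177 ..............BBBBBB......................BBBBBBBB
178 ................BBB......................BBBBBBBBB
179 .........................................BBBBBBBBB
```

All three hang nested, webs and tabs layered together against the stop, and the arm is clear.

```bash
python3 -c "
from rig import bot
print(bot.sign_off())"
```

```text
the job is handed in; nothing more can be done
None
```

The large, medium and small brackets hang nested on the hook against the spring stop; each was pressed there at about 9 N and let go before the next was fetched, and the job was handed in at about 45 s (judge's result not shown).

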